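# Restock the dryer-ball dispenser

### The job

Guests of this shared laundry take a wool dryer ball at the dispenser's open window and click the carousel on, so the compartment that was emptied has gone past the window. Flip the ratchet pawl's lever over so that the carousel can run backward and leave it over, turn the carousel back by its black bar handle until the empty compartment has clicked home in the window, then set the spare ball from the white tray into that compartment. Leave the other things on the worktop where they are.

Things in the scene. Friction and masses are not known exactly. Their poses are not given: they have to be found in the camera images.
- dispenser: Fixed dispenser on a round wooden base, 332 mm across. Origin: on the worktop under the carousel's vertical axis; its -x axis points from the axis out through the window, z up. Three brackets outside the hood reach 62 mm high and 165 mm from the axis. The ratchet pawl stands on an ear of the base on the -y side
- hood_top (a point): Where the axis passes the top of the clear fixed hood, 102 mm above the worktop. The hood (radius 137 mm, lower rim 36 mm up) covers the carousel all round and above except for one open 60-degree sector, the window: open in front and above, in to 31 mm from the axis
- window (a point): Fixed to the dispenser: where the centre of a ball stands when its compartment is home in the window, 94 mm from the axis toward the dispenser's -x, 61 mm above the worktop
- carousel (a joint): Turn (rad) about the vertical axis, counter-clockwise from above positive. Six compartments; it clicks home every 1.047 rad: a leaf spring on a hexagonal collar pulls it home from 25 degrees either side with up to 0.25 Nm. 0 = empty compartment home in the window; it starts one or two clicks forward (1.05 or 2.09), rarely caught half-way between. The engaged pawl stops it turning back (negative)
- handle (a point): Grip point of the carousel's black bar handle, on the axis, 140 mm above the worktop. The bar lies along this point's y axis: 66 mm long, 18 mm wide, from 120 to 152 mm above the worktop. With the empty compartment home it lies along the dispenser's y axis, square to the window. Below it: a hexagonal collar (56 mm wide, top at 116 mm) and the hood's top
- seat (a point): Centre of a ball seated in the empty compartment (turns with the carousel): 94 mm from the axis, 61 mm above the worktop. The seat is a rubber ring (inside 50, outside 58, height 8 mm) on the deck, 31 mm below this point; wooden dividers 36 mm high on either side, no outer wall. The other five compartments hold balls that are not to be handled
- pawl (a joint): Angle (rad) of the ratchet pawl about its level pivot, which runs along the dispenser's y. 0 = engaged: nose down on the toothed rim, lever upright. 1.31 = flipped over toward the dispenser's -x onto its rest, nose clear. Gravity holds it at either end: pushed past about 0.75 it falls over by itself, with less it falls back
- pawl_pivot (a point): Middle of the pawl on its pivot: 66 mm to -x and 150 mm to -y of the dispenser's origin, 50 mm above the worktop. The pawl's arm reaches 66 mm from it to +x; its lever stands 30 mm farther out, to -y
- pawl_knob (a point): Centre of the black knob (24 mm wide and high) on the end of the pawl's lever, 60 mm from the pivot. Engaged, it is 110 mm above the worktop, 43 mm outside the hood. Pushed level toward the dispenser's -x (under 5 N) it flips the pawl; it comes to rest about 58 mm farther to -x and 65 mm above the worktop
- tray: White low tray that holds the spare ball, fixed, 226 mm (its x) by 178 mm (its y), walls 24 mm high and 6 mm thick. Origin at the centre of its underside; its floor is 5 mm up
- ball: The spare wool dryer ball, 66 mm across, 62 mm high as it lies, 45 g, loose in the white tray. Origin at its underside as it lies at the start (turns with the ball)
- ball_center (a point): Centre of the spare ball
- soap_pump: Brown pump bottle, 65 mm wide, 176 mm high, a bystander; origin at the centre of its underside
- lint_roller: Lint roller lying down, 234 mm long, a bystander; origin at the centre of its underside
- dial_timer: White kitchen-type timer, 68 mm square, 49 mm high, a bystander; origin at the centre of its underside
- sewing_tape: Grey round tape measure, 52 mm, a bystander; origin at the centre of its underside

How it is judged:
By the outcome, as a careful person would: the job done as asked, in the order asked, and still so for the second after the job is handed in, with the robot touching nothing.
It also fails if it takes over 64 s, if anything falls off the work surface, if the arm or the gripper's body presses on something with over 40 N, if the wrist force passes 120 N, or if a joint passes its speed limit or range.

### The arm

A 7-joint arm with a two-finger parallel gripper is mounted at the origin on a cart in front of the work surface, level with it; the furniture and walls round the work are solid. World frame = base frame: x ahead of the robot, y to its left, z up, the work surface at z = 0. Lengths are in m, angles in rad, forces in N, time in s.
With the tool pointing down it reaches from about 0.4 to 0.85 m from the base axis. Payload 4.5 kg.
Tool frame: the origin (TCP) lies on the centre line of the jaws, within the pads' length; the fingertips stand 25 mm ahead of it and the grasp point (between the pads) lies 6 mm ahead of it; z points along the fingers, y is the line along which they close (so a half turn about z gives the same grasp; the last joint's range is limited). The gripper opens to 85 mm and grips with 20 to 120 N. Pads are 22 mm wide; open, the fingers measure 114 mm over their backs; the gripper's body (76 mm by 85 mm) begins 54 mm behind the grasp point. The pads swing forward as they close: fully open they stand 13 mm farther back than shut.
Start: joints at [1.282, 0.689, -0.195, 1.565, 0.157, 0.902, -0.215], TCP at [0.198, -0.593, 0.256] pointing down, gripper open.
Joint ranges: [-3.01, 3.01], [-0.46, 2.08], [-1.47, 1.51], [0.13, 2.56], [-1, 4.14], [0.04, 2.09], [-2.66, 2.66]. Speed limits (rad/s): [2.57, 2.57, 3.14, 3.14, 3.14, 3.14, 3.14].

### API

Orientations are given as a unit quaternion [x, y, z, w].
In Python, from station import * gives the robot as it stands. The module is installed in compiled form; this text tells all that it offers.
- The arm moves only by the shell command python3 -m handwheel 'ROWS' [FORCE]. ROWS is JSON, a list of rows, each a list of 7 numbers: the shift along the tool's x, y, z in mm, then the turn, a rotation vector about the tool's x, y, z in degrees, then the gripper's target within -1 to 1 (fully open at 1, half-way at 0, shut at -1). In form: [[tx, ty, tz, wx, wy, wz, grip], ...]. A call has 1 to 20 rows; each row shifts and turns the commanded pose from where the row before left it, along the tool's axes as they then stand; what a row does not reach is not made up. A row lasts 1/12 s, in which the tool goes at most 41.7 mm and 7.16 degrees, less where a joint would pass 70% of its speed; a pose out of reach is approached as far as the arm can. A call with a gripper value outside its range is refused whole. The fingers move at their own pace and stop on an object; FORCE is the grip in N (left out, the last holds). Time passes only in rows, so rows that do not move let the fingers close. It gives the time, the measured TCP pose, the force, the opening and the grip force at its end, in the units of the state.
- observe(): the state, without advancing time (a new reading comes with each control period).
- get_image(name): name is "side" or "top"; returns the picture (420x560x3 uint8, blue, green, red); there is no depth.
- camera_params(name): a dict with "K" (3x3 intrinsics, pixels), "k1" (the pictures are not rectified: a ray, as slopes to the right and down, at radius r is drawn at 1 + k1 r^2 times it, then the intrinsics apply), "R" (3x3) and "t" (3): a world point X has camera coordinates R X + t. Camera axes: x right, y down, z forward; pixel columns grow to the right and rows downward; lengths in m; the calibration is good to about 2 mm. A picture is of the moment at which its call begins. camera_params takes no time and is no camera call.
- finish_job(): hands the job in; it is judged then, once.
Trained networks look in the newest picture that a camera, given by its name, has taken for a name from the list of things; names that differ only in an ending like _2 or _b are one class to them, and where a whole thing is asked for, a point or a joint stands for the part that bears it (a point fixed in the world has none). Each returns a list of dicts, best first, with "conf" (0 to 1); they miss things now and then, are a little off and sometimes report something else, mostly with a low value. They report only what shows in the picture. A call takes as long as a camera call.
- recognise(thing, camera): "uv" ([column, row] in pixels, amid what is visible of it).
- landmark_of(thing, camera): "uv" ([column, row] in pixels: a listed point, or the origin of a listed thing).
The state is a dict: "clock": time; "joint_pos": joint angles; "dq": joint speeds; "tau": joint torques, N m; "position": TCP position; "orientation": TCP orientation; "wrist_force": force on the tool from outside, world axes, zero at the start; "ft_torque": the same for the moment, N m; "width": opening from 0.0 (shut) to 1.0 (fully open); "gripper_force": force on a finger pad.
Only numpy, scipy, OpenCV 4.12 (cv2) and the standard library are available. Lean on these libraries where they do the work, as an engineer would, in place of code of your own. Each camera call takes 0.05 s, during which the arm holds its last target. There are 200 camera calls.

## Working session

There is one attempt and no reset: what is moved stays moved. The work goes in short steps, Python scripts to look and compute and a shell command to move; the robot and the scene stay as the last step left them, time stands still between calls to the robot, and variables do not carry over. Pictures are saved under pics/ and viewed, at most 13 in all, crops included, and the job is handed in when it is done.

```bash
mkdir -p pics; cat > h.py <<'E'
from station import *
import numpy as np, cv2
from scipy.spatial.transform import Rotation as Ro
from scipy.optimize import least_squares
def proj(X,c):
    p=camera_params(c);R=np.array(p["R"]);t=np.array(p["t"]);K=np.array(p["K"])
    x=np.atleast_2d(X)@R.T+t; s=x[:,:2]/x[:,2:]; s=s*(1+p["k1"]*(s**2).sum(1,keepdims=True))
    return s@K[:2,:2].T+K[:2,2]
def onplane(uv,c,z):
    return least_squares(lambda q:(proj([q[0],q[1],z],c)[0]-uv),[0.5,0]).x
def tri(d):
    return least_squares(lambda q:np.concatenate([proj(q,c)[0]-uv for c,uv in d.items()]),[0.5,0,0.1])
E
python3 - <<'E'
from h import *
s=observe();print(s["clock"],s["position"],s["orientation"],s["width"])
ims={c:get_image(c) for c in("side","top")}
for c in ims:
    cv2.imwrite(f"pics/{c}0.png",ims[c]);p=camera_params(c);print(c,-np.array(p["R"]).T@p["t"])
for n in["dispenser","hood_top","window","handle","seat","pawl_pivot","pawl_knob","tray","ball_center","soap_pump","lint_roller","dial_timer","sewing_tape"]:
    d={}
    for c in ims:
        r=landmark_of(n,c)
        print(n,c,[(np.round(q["uv"]).tolist(),round(q["conf"],2)) for q in r[:2]])
        if r:d[c]=np.array(r[0]["uv"])
    if len(d)==2:
        q=tri(d);print("   ",np.round(q.x,4),round(q.cost,1))
E
```

```text
0.0 [ 0.19800401 -0.59214625  0.2554754 ] [ 9.86997494e-01  1.60732840e-01 -2.30230424e-04 -9.20702503e-04] 0.9997769413746165
side [ 0.48968989 -0.99997376  0.95571337]
top [ 0.3700533  -0.0904039   1.58349578]
dispenser side [([287.0, 268.0], 0.71)]
dispenser top [([367.0, 217.0], 0.67), ([306.0, 204.0], 0.6)]
    [ 0.5395 -0.3543  0.1878] 25.3
hood_top side [([291.0, 244.0], 0.97), ([249.0, 157.0], 0.25)]
hood_top top []
window side [([260.0, 256.0], 0.8)]
window top [([315.0, 229.0], 0.61)]
    [ 0.4909 -0.2091  0.0754] 0.3
handle side [([292.0, 227.0], 0.69), ([212.0, 382.0], 0.67)]
handle top [([310.0, 196.0], 0.71)]
    [ 0.5822 -0.1878  0.1555] 1.5
seat side []
seat top []
pawl_pivot side [([284.0, 301.0], 0.75)]
pawl_pivot top [([354.0, 220.0], 0.89), ([309.0, 197.0], 0.2)]
    [ 0.5368 -0.338   0.0411] 7.8
pawl_knob side [([284.0, 295.0], 0.74), ([250.0, 157.0], 0.67)]
pawl_knob top [([366.0, 214.0], 0.69)]
    [ 0.5409 -0.3676  0.1058] 0.0
tray side [([252.0, 165.0], 0.95)]
tray top [([155.0, 230.0], 0.79)]
    [ 0.485   0.3203 -0.0072] 0.3
ball_center side [([250.0, 158.0], 0.49), ([212.0, 381.0], 0.23)]
ball_center top [([150.0, 231.0], 0.88)]
    [0.4816 0.3302 0.018 ] 0.2
soap_pump side [([308.0, 175.0], 0.67), ([252.0, 165.0], 0.51)]
soap_pump top [([187.0, 165.0], 0.72)]
    [0.6942 0.2183 0.0078] 16.6
lint_roller side [([320.0, 378.0], 0.9), ([252.0, 165.0], 0.16)]
lint_roller top [([401.0, 270.0], 0.73), ([405.0, 203.0], 0.6)]
    [ 0.5327 -0.5111 -0.0586] 1754.2
dial_timer side [([214.0, 379.0], 0.71), ([290.0, 266.0], 0.31)]
dial_timer top [([404.0, 270.0], 0.72)]
    [ 0.3646 -0.5139 -0.0008] 0.4
sewing_tape side []
sewing_tape top [([407.0, 200.0], 0.49), ([304.0, 204.0], 0.48)]
```

```bash
python3 - <<'E'
import cv2
t=cv2.imread("pics/top0.png");s=cv2.imread("pics/side0.png")
cv2.imwrite("pics/ts.png",cv2.resize(t,(800,600),interpolation=cv2.INTER_CUBIC))
cv2.imwrite("pics/ss.png",cv2.resize(s[120:420,150:450],(600,600),interpolation=cv2.INTER_CUBIC))
E
```

```text
(no output)
```

View pics/ts.png

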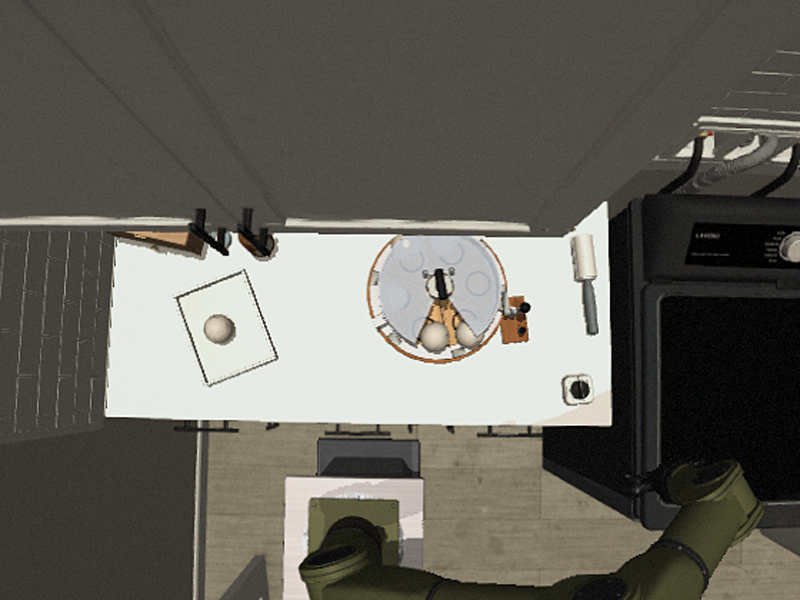

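View pics/ss.png

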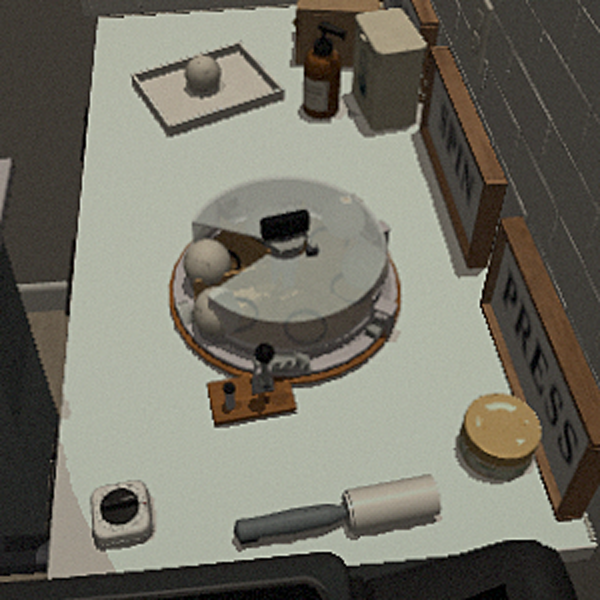

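Top view: the dispenser axis is near (308,200), with the window facing the robot. The pawl ear is on the right at (361,222), and the tray with the ball is on the left at (153,230). The bar seems to lie nearly along the window direction, so the carousel may be caught half-way. I'll fit the yaw and the bar angle next.

```bash
python3 - <<'E'
from h import *
t=cv2.imread("pics/top0.png")
c=cv2.resize(t[155:265,245:385],(764,600),interpolation=cv2.INTER_CUBIC);cv2.imwrite("pics/tz.png",c)
g=t.max(axis=2)
m=np.zeros_like(g);m[180:216,295:322]=(g[180:216,295:322]<50)
n,l,st,ce=cv2.connectedComponentsWithStats(m)
k=1+st[1:,4].argmax();ys,xs=np.where(l==k);print(st[k],ce[k])
P=np.array([onplane(np.array([x,y]),"top",.15) for x,y in zip(xs,ys)])
C=P.mean(0);u,sv,v=np.linalg.svd(P-C,full_matrices=False);print(C,v[0],np.degrees(np.arctan2(v[0][1],v[0][0])),sv/np.sqrt(len(P))*np.sqrt(12))
# ear: pose fit from landmarks
obs={("side","hood_top"):None,}
L={"hood_top":[0,0,.102],"window":[-.094,0,.061],"handle":[0,0,.14],"pawl_pivot":[-.066,-.15,.05],"pawl_knob":[-.066,-.18,.11],"dispenser":[0,0,0]}
O=[]
for n in L:
  for cam in("side","top"):
    for _ in range(2):
      get_image(cam)
      for q in landmark_of(n,cam)[:2]:O.append((n,cam,np.array(q["uv"])))
def f(p):
    r=[]
    for n,cam,uv in O:
        a=np.array(L[n]);cs,sn=np.cos(p[2]),np.sin(p[2])
        r+=list(proj([p[0]+cs*a[0]-sn*a[1],p[1]+sn*a[0]+cs*a[1],a[2]],cam)[0]-uv)
    return np.array(r)
r=least_squares(f,[.58,-.19,.15],loss="cauchy",f_scale=1.5);print(r.x,np.degrees(r.x[2]))
e=f(r.x).reshape(-1,2)
for o,ee in zip(O,e):print(o[0],o[1],o[2].round(),ee.round(1))
E
```

```text
[304 188  11  22 122] [308.31147541 199.04098361]
[ 0.57799098 -0.18271995] [-0.98241047 -0.18673419] -169.2377434367565 [0.06646248 0.01793264]
[ 0.58155034 -0.18493724  0.1136166 ] 6.509751882502843
hood_top side [294. 244.] [-0.9 -4.2]
hood_top side [294. 228.] [-1.2 12.7]
hood_top side [293. 242.] [ 0.1 -1.6]
hood_top top [304. 197.] [4.4 2.7]
hood_top top [306. 196.] [2.1 3.6]
window side [260. 257.] [-1.1 -1.4]
window side [256. 259.] [ 3.1 -2.8]
window top [315. 233.] [-4.6 -2. ]
window top [310. 231.] [ 0.2 -0.3]
window top [303. 204.] [ 7.  27.1]
handle side [292. 230.] [0.7 0.7]
handle side [293. 226.] [0.2 3.9]
handle top [309. 198.] [0.  0.6]
handle top [403. 272.] [-94.5 -73.4]
handle top [309. 200.] [-0.5 -2. ]
pawl_pivot side [279. 301.] [ 1. -0.]
pawl_pivot side [282. 302.] [-2.4 -0.9]
pawl_pivot top [351. 219.] [ 4.4 -1.3]
pawl_pivot top [352. 221.] [ 2.7 -2.6]
pawl_knob side [282. 296.] [-0.3 -0.9]
pawl_knob side [282. 302.] [-0.2 -6.2]
pawl_knob side [285. 294.] [-2.7  2. ]
pawl_knob top [366. 215.] [1.3 0.2]
pawl_knob top [366. 218.] [ 2.  -2.9]
dispenser side [292. 267.] [ 0.5 -2. ]
dispenser side [290. 268.] [ 2.9 -2.9]
dispenser side [249. 164.] [ 43.2 101.6]
dispenser top [309. 202.] [-3.1  2. ]
dispenser top [305. 204.] [0.9 0.8]
```

View pics/tz.png

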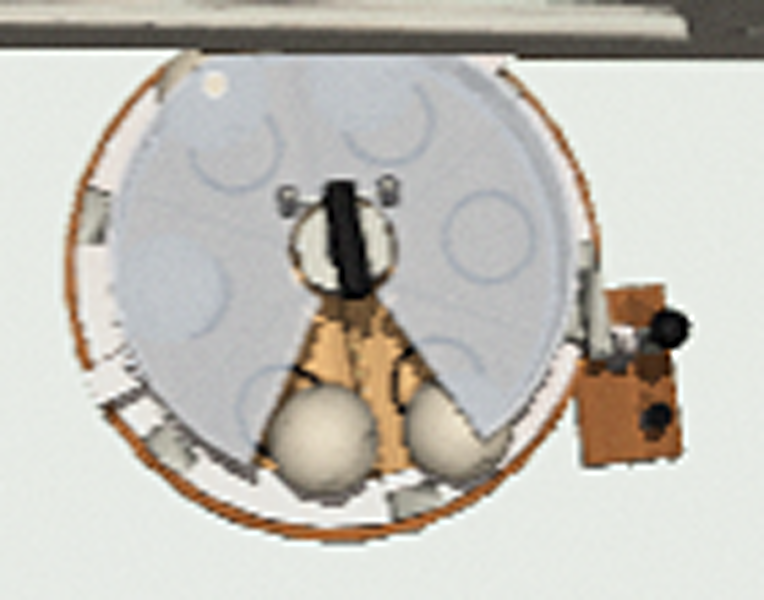

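The full, unfilled ring at crop (488,237) is the empty compartment, facing the robot's right. The bar lies at about 10.8° in the world frame and the dispenser yaw is about 6.5°. So the carousel is at about +94°, half-way between clicks. I'll move above the far side of the knob with the fingers shut.

```bash
python3 -m handwheel '[[0,0,0,0,0,6,-1],[0,0,0,0,0,6,-1],[29,-13,0,0,0,0,-1],[29,-13,0,0,0,0,-1],[29,-13,0,0,0,0,-1],[29,-13,0,0,0,0,-1],[29,-13,0,0,0,0,-1],[29,-13,0,0,0,0,-1],[29,-13,0,0,0,0,-1],[29,-13,0,0,0,0,-1],[29,-13,0,0,0,0,-1],[29,-13,0,0,0,0,-1],[29,-13,0,0,0,0,-1],[29,-13,0,0,0,0,-1],[0,0,0,0,0,0,-1]]' 60; python3 - <<'E'
from h import *
s=observe();print(s["position"],Ro.from_quat(s["orientation"]).as_matrix()[:,0],s["joint_pos"],s["wrist_force"])
for c in("side","top"):cv2.imwrite(f"pics/{c}1.png",get_image(c))
for i in range(3):
  d={c:(get_image(c),np.array(landmark_of("pawl_knob",c)[0]["uv"]))[1] for c in("side","top")}
  q=tri(d);print(d,q.x,q.cost)
E
```

```text
clock: 5.05
position: [0.5343, -0.3911, 0.2562]
orientation: [0.998, 0.062, 0.004, -0.002]
wrist_force: [1.8, 1.5, 0.1]
width: -0.001
gripper_force: 0.0
[ 0.53431766 -0.39105851  0.25623326] [0.99228876 0.1237313  0.00731972] [ 0.61698073  0.73706506 -0.09850844  1.44787481  0.07150033  0.95703449
 -0.94382044] [1.76818586 1.53438345 0.10439824]
{'side': array([284.9, 298.5]), 'top': array([367.1, 215.4])} [ 0.54065241 -0.37172907  0.09796491] 1.2644400131979823
{'side': array([282.3, 297.9]), 'top': array([366.4, 214.7])} [ 0.53755393 -0.36957163  0.09875831] 0.11201407671583309
{'side': array([283.9, 296.7]), 'top': array([366.4, 215.2])} [ 0.53936508 -0.36886274  0.1016988 ] 0.5111513744048034
```

```bash
python3 -m handwheel '[[29,-10,0,0,0,0,-1],[28,-11,0,0,0,0,-1],[0,0,36,0,0,0,-1],[0,0,36,0,0,0,-1],[0,0,36,0,0,0,-1],[0,0,34,0,0,0,-1],[0,0,0,0,0,0,-1]]'; python3 - <<'E'
from h import *
s=observe();print(s["position"],s["wrist_force"])
a=get_image("side");b=get_image("top")
cv2.imwrite("pics/s2.png",np.hstack([cv2.resize(a[220:340,220:353],(400,360)),cv2.resize(b[160:260,290:400],(400,360))]))
E
```

```text
clock: 6.33
position: [0.5761, -0.3681, 0.1068]
orientation: [0.998, 0.057, -0.006, -0.004]
wrist_force: [-0.8, 1.1, -1.1]
width: 0.0
gripper_force: 0.0
[ 0.57605612 -0.36814411  0.10682506] [-0.82140579  1.08325023 -1.06079147]
```

View pics/s2.png

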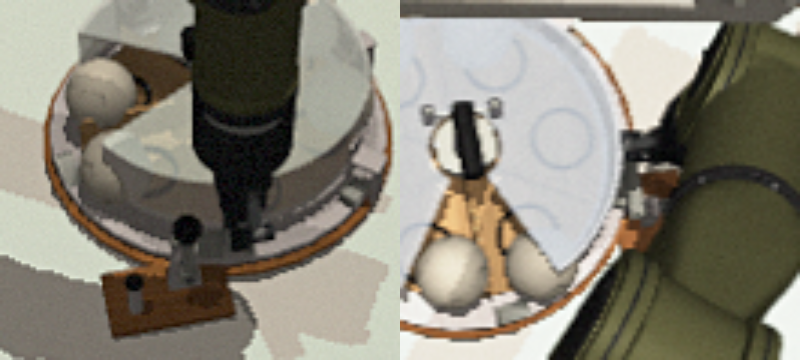

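The closed fingertips at crop (240,235) stand on the far side of the knob (187,228), clear of it. I'll push the knob toward -x, then lift.

```bash
python3 -m handwheel '[[-10,0,-4,0,0,0,-1],[-12,0,0,0,0,0,-1],[-12,0,0,0,0,0,-1],[-12,0,0,0,0,0,-1],[-12,0,0,0,0,0,-1],[-12,0,0,0,0,0,-1],[-6,0,0,0,0,0,-1],[0,0,0,0,0,0,-1],[10,0,-10,0,0,0,-1],[0,0,-36,0,0,0,-1],[0,0,-36,0,0,0,-1],[0,0,-36,0,0,0,-1],[0,-20,-20,0,0,0,1],[0,-35,0,0,0,0,1],[0,0,0,0,0,0,1]]'; python3 - <<'E'
from h import *
s=observe();print(s["position"],s["wrist_force"],s["joint_pos"])
a=get_image("side");b=get_image("top")
for c in("side","top"):print([(q["uv"],q["conf"]) for q in landmark_of("pawl_knob",c)[:2]])
print(proj([[.48,-.377,.065],[.538,-.369,.11]],"side"))
cv2.imwrite("pics/s3.png",np.hstack([cv2.resize(a[220:340,220:353],(400,360)),cv2.resize(b[160:260,290:400],(400,360))]))
E
```

```text
clock: 7.68
position: [0.5116, -0.3164, 0.2595]
orientation: [0.998, 0.061, 0.003, -0.002]
wrist_force: [-0.0, 2.4, -0.4]
width: 0.42
gripper_force: 0.0
[ 0.51156025 -0.31644422  0.25953235] [-0.0268246   2.41527906 -0.40454778] [ 0.53867779  0.6490628  -0.10146899  1.6409158   0.07361129  0.85270751
 -1.04012271]
[([261.4, 313.4], 0.67)]
[]
[[259.44463966 310.42002746]
 [282.70163393 294.8038031 ]]
```

View pics/s3.png

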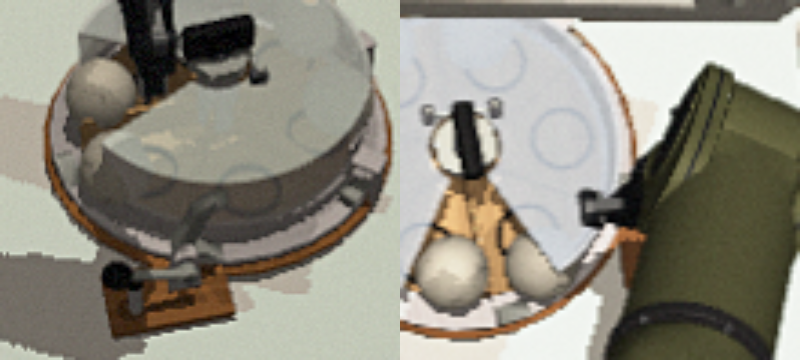

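The pawl is over on its rest, with the knob at crop (117,275). Next I'll go above the handle and make a half turn, so the last joint has room for the backward turn.

```bash
python3 -m handwheel '[[21,-31,0,0,0,-7,1],[21,-28,0,0,0,-7,1],[25,-25,0,0,0,-7,1],[28,-23,0,0,0,-7,1],[0,0,0,0,0,-7,1],[0,0,0,0,0,-7,1],[0,0,0,0,0,-7,1],[0,0,0,0,0,-7,1],[0,0,0,0,0,-7,1],[0,0,0,0,0,-7,1],[0,0,0,0,0,-7,1],[0,0,0,0,0,-7,1],[0,0,0,0,0,-7,1],[0,0,0,0,0,-7,1],[0,0,0,0,0,-7,1],[0,0,0,0,0,-7,1],[0,0,0,0,0,-7,1],[0,0,0,0,0,-7,1]]' && python3 -m handwheel '[[0,0,0,0,0,-7,1],[0,0,0,0,0,-7,1],[0,0,0,0,0,-7,1],[0,0,0,0,0,-7,1],[0,0,0,0,0,-7,1],[0,0,0,0,0,-7,1],[0,0,0,0,0,-7,1],[0,0,0,0,0,-7,1],[0,0,0,0,0,0,1]]'; cat >> h.py <<'E'
def rel(target,yaw=None):
    s=observe();M=Ro.from_quat(s["orientation"]).as_matrix();p=np.array(s["position"])
    print("pos",p.round(4),"tool yaw",np.degrees(np.arctan2(M[1,0],M[0,0])).round(2),"tilt",M[:2,2].round(4),"j",np.round(s["joint_pos"],2),"F",np.round(s["wrist_force"],1))
    print("move tool mm",(M.T@(np.array(target)-p)*1000).round(1))
E
python3 - <<'E'
from h import *
rel([.580,-.184,.15])
H=[]
for i in range(4):
  d={}
  for c in("side","top"):
    get_image(c);r=landmark_of("handle",c)
    if r:d[c]=np.array(r[0]["uv"])
  print(d)
E
```

```text
clock: 9.38
position: [0.5693, -0.1948, 0.2559]
orientation: [0.401, 0.916, -0.0, 0.0]
wrist_force: [-0.4, -0.1, 0.9]
width: 1.001
gripper_force: 0.0
clock: 10.13
position: [0.5691, -0.1948, 0.2555]
orientation: [-0.074, 0.997, 0.0, -0.0]
wrist_force: [0.0, 1.2, -0.4]
width: 1.0
gripper_force: 0.0
pos [ 0.5691 -0.1948  0.2555] tool yaw -171.53 tilt [-0.0006  0.0004] j [ 0.75  0.81 -0.96  1.62  0.73  1.11  1.32] F [ 0.   1.2 -0.4]
move tool mm [-12.4   9.1 105.5]
{'side': array([293. , 226.8]), 'top': array([309.5, 197.6])}
{'side': array([292.4, 228.4]), 'top': array([310.6, 195. ])}
{'side': array([291.7, 229.5]), 'top': array([308.7, 199.6])}
{'side': array([293.3, 230. ]), 'top': array([309.6, 198.1])}
```

```bash
python3 -m handwheel '[[-12,10,0,0,0,-2.3,1],[0,0,35,0,0,0,1],[0,0,35,0,0,0,1],[0,0,35,0,0,0,1],[0,0,0,0,0,0,1],[0,0,0,0,0,0,-1],[0,0,0,0,0,0,-1],[0,0,0,0,0,0,-1],[0,0,0,0,0,0,-1],[0,0,0,0,0,0,-1]]' 60; python3 - <<'E'
from h import *
rel([.580,-.184,.15]);print(observe()["ft_torque"])
a=get_image("side");b=get_image("top")
cv2.imwrite("pics/s4.png",np.hstack([cv2.resize(a[180:300,220:353],(400,360)),cv2.resize(b[150:250,250:360],(400,360))]))
E
```

```text
clock: 11.77
position: [0.5803, -0.1815, 0.1531]
orientation: [-0.094, 0.996, -0.0, 0.001]
wrist_force: [-0.2, -0.4, -0.1]
width: 0.3
gripper_force: 0.0
pos [ 0.5803 -0.1815  0.1531] tool yaw -169.22 tilt [ 0.0028 -0.0006] j [ 0.69  0.94 -0.87  1.69  0.87  0.94  1.22] F [-0.2 -0.4 -0.1]
move tool mm [ 0.8 -2.4  3.1]
[-0.00132055 -0.01557956  0.03096474]
```

View pics/s4.png

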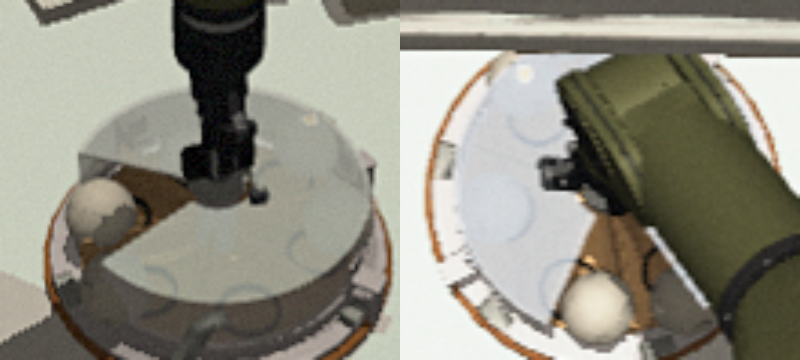

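The hand straddles the bar at crop (215,160). The fingers are still closing, so I'll hold for a few rows.

```bash
python3 -m handwheel '[[0,-1,2,0,0,0,-1],[0,0,0,0,0,0,-1],[0,0,0,0,0,0,-1],[0,0,0,0,0,0,-1]]' 60; python3 - <<'E'
from h import *
rel([.580,-.184,.15]);print(observe()["ft_torque"])
E
```

```text
clock: 12.2
position: [0.5806, -0.1836, 0.1531]
orientation: [-0.093, 0.996, -0.002, 0.002]
wrist_force: [-4.6, -2.9, 18.9]
width: 0.199
gripper_force: 61.2
pos [ 0.5806 -0.1836  0.1531] tool yaw -169.29 tilt [ 0.0034 -0.0037] j [ 0.69  0.94 -0.87  1.69  0.87  0.95  1.22] F [-4.6 -2.9 18.9]
move tool mm [ 0.7 -0.2  3.1]
[-0.47468762  1.05818905  0.03625014]
```

```bash
python3 -m handwheel '[[0,0,-2,0,0,3,-1],[0,0,0,0,0,6,-1],[0,0,0,0,0,6,-1],[0,0,0,0,0,6,-1],[0,0,0,0,0,6,-1]]' && python3 - <<'E'
from h import *
rel([.580,-.184,.15]);s=observe();print(s["ft_torque"],s["width"])
E
```

```text
clock: 12.62
position: [0.5806, -0.1841, 0.1532]
orientation: [0.144, 0.99, -0.001, 0.002]
wrist_force: [0.6, -2.3, 6.4]
width: 0.192
gripper_force: 60.7
pos [ 0.5806 -0.1841  0.1532] tool yaw 163.41 tilt [ 0.003  -0.0032] j [ 0.64  0.9  -0.76  1.69  0.79  0.88  0.82] F [ 0.6 -2.3  6.4]
move tool mm [ 0.6 -0.1  3.2]
[-0.62832916  0.11376418  0.01228717] 0.19230537484211574
```

```bash
python3 -m handwheel '[[0,0,0,0,0,6,-1],[0,0,0,0,0,6,-1],[0,0,0,0,0,6,-1],[0,0,0,0,0,6,-1],[0,0,0,0,0,6,-1],[0,0,0,0,0,6,-1],[0,0,0,0,0,6,-1],[0,0,0,0,0,6,-1],[0,0,0,0,0,6,-1],[0,0,0,0,0,6,-1],[0,0,0,0,0,6,-1],[0,0,0,0,0,0,-1],[0,0,0,0,0,0,-1]]' && python3 - <<'E'
from h import *
rel([.580,-.184,.15]);s=observe();print(s["ft_torque"],s["width"])
E
```

```text
clock: 13.7
position: [0.5798, -0.1848, 0.1532]
orientation: [0.658, 0.753, -0.001, 0.002]
wrist_force: [-1.2, -4.0, 7.3]
width: 0.199
gripper_force: 60.9
pos [ 0.5798 -0.1848  0.1532] tool yaw 97.65 tilt [ 0.0013 -0.0041] j [ 0.49  0.83 -0.47  1.7   0.53  0.74 -0.11] F [-1.2 -4.   7.3]
move tool mm [0.8 0.3 3.2]
[-0.66873384  0.60761617 -0.1079961 ] 0.19870100580078673
```

```bash
python3 -m handwheel '[[0,0,0,0,0,0,1],[0,0,0,0,0,0,1],[0,0,0,0,0,0,1],[0,0,0,0,0,0,1],[0,0,0,0,0,0,1],[0,0,-36,0,0,0,1],[0,0,-36,0,0,0,1],[0,0,-36,0,0,0,1],[17,-1,0,0,0,0,1],[33,-2,0,0,0,0,1],[34,-2,0,0,0,0,1],[34,-2,0,0,0,0,1],[34,-2,0,0,0,0,1],[34,-2,0,0,0,0,1],[34,-2,0,0,0,0,1],[34,-2,0,0,0,0,1],[34,-2,0,0,0,0,1],[34,-2,0,0,0,0,1],[17,-2,0,0,0,0,1],[0,0,0,0,0,0,1]]' && python3 - <<'E'
from h import *
rel([.4816,.33,.05])
ims={c:get_image(c) for c in("side","top")}
b,a=ims["top"],ims["side"]
cv2.imwrite("pics/s5.png",np.hstack([cv2.resize(a[200:320,210:343],(400,360)),cv2.resize(b[155:265,255:377],(400,360))]))
t=b;g=t.max(axis=2)
m=np.zeros_like(g);m[180:216,295:325]=(g[180:216,295:325]<50)
n,l,st,ce=cv2.connectedComponentsWithStats(m)
k=1+st[1:,4].argmax();ys,xs=np.where(l==k)
P=np.array([onplane(np.array([x,y]),"top",.15) for x,y in zip(xs,ys)]);C=P.mean(0);v=np.linalg.svd(P-C,full_matrices=False)[2];print(C,np.degrees(np.arctan2(v[0][1],v[0][0])))
for n in("ball_center","seat","window","tray"):
  for c in("side","top"):
    for q in landmark_of(n,c)[:2]:print(n,c,np.round(q["uv"],1),q["conf"])
for c in("side","top"):print(proj([[.4816,.3302,.036],[.580-.0934,-.184-.0107,.061]],c))
E
```

```text
clock: 15.37
position: [0.5111, 0.1571, 0.2598]
orientation: [0.654, 0.757, 0.002, -0.001]
wrist_force: [-0.1, 0.2, 0.8]
width: 1.002
gripper_force: 0.0
pos [0.5111 0.1571 0.2598] tool yaw 98.32 tilt [0.0001 0.0046] j [-0.06  0.6  -0.53  1.82  0.4   0.82 -0.64] F [-0.1  0.2  0.8]
move tool mm [174.4  -4.3 210.6]
[ 0.57850032 -0.18244371] 97.72045116756826
ball_center side [245.8 158.8] 0.67
ball_center top [150.7 230.1] 0.61
seat side [258.6 258. ] 0.97
seat top [310.4 229.8] 0.8
window side [258.6 259.2] 0.73
tray side [254.7 161.2] 0.79
tray top [157.  229.2] 0.77
tray top [156.2 230.6] 0.7
[[250.45041046 153.48303163]
 [258.50577289 255.71987955]]
[[148.8858259  230.68691852]
 [309.989065   231.33719579]]
```

View pics/s5.png

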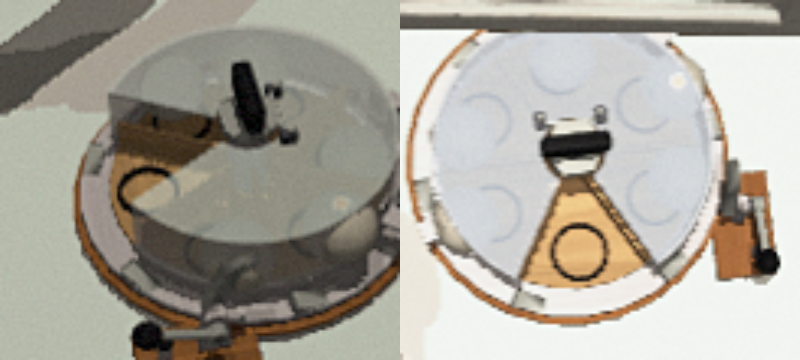

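The empty compartment is home in the window with its ring at full view (310,232), and the pawl is still over. Now for the ball.

```bash
python3 - <<'E'
from h import *
U={c:[] for c in("side","top")}
for i in range(3):
  for c in U:
    get_image(c);r=landmark_of("ball_center",c)
    if r and r[0]["conf"]>.4:U[c].append(r[0]["uv"])
    r=recognise("ball",c);print(c,[(np.round(q["uv"],1),q["conf"]) for q in r[:2]])
d={c:np.median(U[c],axis=0) for c in U};print(d)
q=tri(d);print(q.x,q.cost,onplane(d["top"],"top",.036),onplane(d["side"],"side",.036))
a=get_image("top");g=a[205:255,130:175]
print("ring",onplane(np.array([309.6,231.7]),"top",.038))
cv2.imwrite("pics/s6.png",np.hstack([cv2.resize(a[190:270,110:200],(400,360),interpolation=cv2.INTER_CUBIC),cv2.resize(get_image("side")[130:200,210:288],(400,360),interpolation=cv2.INTER_CUBIC)]))
E
```

```text
side [(array([253.4, 157.3]), 0.55), (array([330.8, 374.5]), 0.22)]
top [(array([158.6, 164.1]), 0.67), (array([152.4, 229.3]), 0.59)]
side [(array([251.8, 158.4]), 0.79)]
top [(array([153.5, 232.5]), 0.75)]
side [(array([252.7, 157.1]), 0.72), (array([282.5, 306.7]), 0.38)]
top [(array([151.6, 229.3]), 0.5)]
{'side': array([248.8, 157.1]), 'top': array([151.2, 230. ])}
[0.4802638  0.32515474 0.02478055] 2.143916516761104 [0.48399847 0.32260683] [0.47485159 0.30806312]
ring [ 0.48716065 -0.19502062]
```

View pics/s6.png

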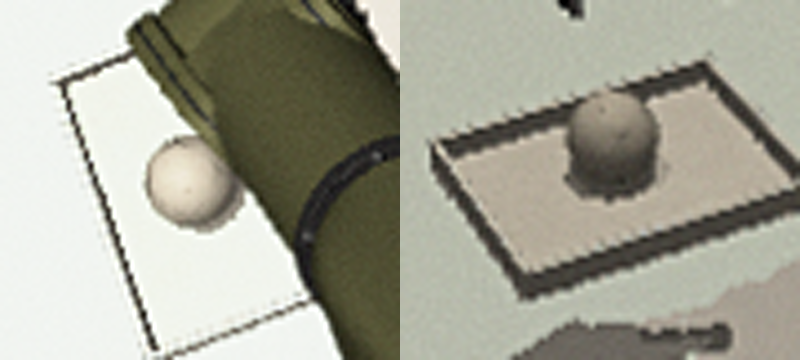

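```bash
python3 - <<'E'
from h import *
q=tri({"top":np.array([153.4,230.4]),"side":np.array([251.5,157.8])});print(q.x,q.cost,onplane(np.array([153.4,230.4]),"top",.036),onplane(np.array([251.5,157.8]),"side",.036))
rel([q.x[0],q.x[1],.042])
E
```

```text
[0.48396279 0.31815438 0.02499045] 0.011518394096988502 [0.48282567 0.31523624] [0.48443421 0.30264418]
pos [0.5128 0.1507 0.2593] tool yaw 97.8 tilt [ 0.0001 -0.    ] j [-0.05  0.6  -0.53  1.83  0.4   0.82 -0.64] F [ 0.4  0.3 -0. ]
move tool mm [169.9  -5.9 217.3]
```

```bash
python3 -m handwheel '[[20,-1,20,0,0,0,1],[34,-1,20,0,0,0,1],[34,-2,20,0,0,0,1],[34,-2,20,0,0,0,1],[30,-2,20,0,0,0,1],[14,0,20,0,0,0,1],[0,0,0,0,0,0,1]]' && python3 - <<'E'
from h import *
rel([.483,.314,.042])
E
```

```text
clock: 17.45
position: [0.4788, 0.3183, 0.1361]
orientation: [0.655, 0.756, -0.001, -0.002]
wrist_force: [0.3, 0.5, 0.4]
width: 0.998
gripper_force: 0.0
pos [0.4788 0.3183 0.1361] tool yaw 98.19 tilt [-0.005  0.001] j [-0.43  0.82 -0.4   1.81  0.5   0.62 -0.99] F [0.3 0.5 0.4]
move tool mm [-5.   4.  94.1]
```

```bash
python3 -m handwheel '[[-5,4,10,0,0,0,1],[0,0,28,0,0,0,1],[0,0,28,0,0,0,1],[0,0,26,0,0,0,1],[0,0,0,0,0,0,1],[0,0,0,0,0,0,-1],[0,0,0,0,0,0,-1],[0,0,0,0,0,0,-1],[0,0,0,0,0,0,-1],[0,0,0,0,0,0,-1],[0,0,0,0,0,0,-1]]' 25 && python3 - <<'E'
from h import *
rel([.483,.314,.042])
E
```

```text
clock: 18.37
position: [0.4884, 0.3098, 0.0492]
orientation: [0.658, 0.753, 0.001, 0.001]
wrist_force: [1.3, -1.5, 7.2]
width: 0.723
gripper_force: 27.9
pos [0.4884 0.3098 0.0492] tool yaw 97.76 tilt [0.003  0.0012] j [-0.47  0.95 -0.3   1.84  0.59  0.44 -1.06] F [ 1.3 -1.5  7.2]
move tool mm [ 4.9 -4.8  7.2]
```

```bash
python3 -m handwheel '[[0,0,-10,0,0,0,-1],[0,0,-30,0,0,0,-1],[0,0,-36,0,0,0,-1],[0,0,-36,0,0,0,-1],[0,0,-36,0,0,0,-1],[0,0,-36,0,0,0,-1],[0,0,-10,0,0,0,-1],[0,0,0,0,0,0,-1]]' && python3 - <<'E'
from h import *
rel([.4869,-.1966,.25]);print(observe()["width"],observe()["gripper_force"])
a=get_image("side");p=proj([observe()["position"]],"side")[0].astype(int);print(p)
y,x=max(p[1]-40,0),max(p[0]-45,0)
cv2.imwrite("pics/s7.png",cv2.resize(a[y:y+100,x:x+90],(540,600),interpolation=cv2.INTER_CUBIC));print(x,y)
E
```

```text
clock: 19.03
position: [0.4884, 0.3111, 0.2456]
orientation: [0.657, 0.754, 0.004, 0.001]
wrist_force: [-0.2, 0.2, -0.6]
width: 0.726
gripper_force: 27.7
pos [0.4884 0.3111 0.2456] tool yaw 97.79 tilt [0.0064 0.005 ] j [-0.36  0.67 -0.49  1.72  0.41  0.85 -0.9 ] F [-0.2  0.2 -0.6]
move tool mm [-502.8  -70.3   -6.9]
0.7263193480735906 27.68363638082519
[248 105]
203 65
```

View pics/s7.png

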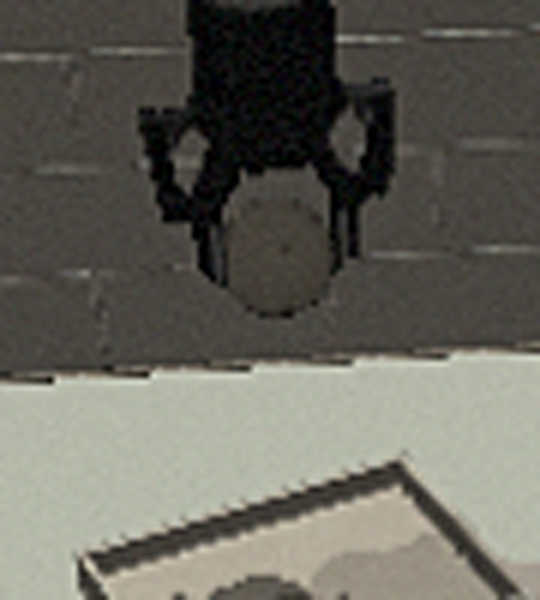

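The ball is held centrally at crop (277,240), a little above its equator. The gripper's knuckles flare out to about ±70 mm, which would come close to the collar. So I'll lean the hand about 16° outward for the placing. First I carry the ball over to the window.

```bash
python3 -m handwheel '[[-14,-2,0,0,0,0,-1],[-30,-5,0,0,0,0,-1],[-33,-5,0,0,0,0,-1],[-33,-5,0,0,0,0,-1],[-33,-5,0,0,0,0,-1],[-33,-5,0,0,0,0,-1],[-33,-5,0,0,0,0,-1],[-33,-5,0,0,0,0,-1],[-33,-5,0,0,0,0,-1],[-33,-5,0,0,0,0,-1],[-33,-5,0,0,0,0,-1],[-33,-5,0,0,0,0,-1],[-33,-5,0,0,0,0,-1],[-33,-5,0,0,0,0,-1],[-33,-5,0,0,0,0,-1],[-30,-5,0,0,0,0,-1],[-14,-2,0,-4,0,0,-1],[0,0,0,-6,0,0,-1],[0,0,0,-6,0,0,-1],[0,0,0,0,0,0,-1]]' && cat >> h.py <<'E'
def place(dz):
    s=observe();M=Ro.from_quat(s["orientation"]).as_matrix()
    T=np.array([.4869,-.1962,.061+dz])-M@np.array([.002,0,.013]);rel(T);print("z",M[:,2].round(3),s["width"])
E
python3 -c "
from h import *
place(.08)"
```

```text
clock: 20.75
position: [0.4712, -0.2148, 0.2378]
orientation: [0.653, 0.745, 0.102, 0.088]
wrist_force: [-2.3, 0.2, -1.2]
width: 0.726
gripper_force: 27.7
pos [ 0.4712 -0.2148  0.2378] tool yaw 97.55 tilt [0.2645 0.0382] j [ 0.8   0.57 -0.58  2.09  0.52  0.36 -0.01] F [-2.3  0.2 -1.2]
move tool mm [14.1 -8.5 85.1]
z [ 0.264  0.038 -0.964] 0.7261822950454838
```

```bash
python3 -m handwheel '[[14,-8,15,0,0,0,-1],[0,0,30,0,0,0,-1],[0,0,30,0,0,0,-1],[0,0,10,0,0,0,-1],[0,0,0,0,0,0,-1]]' && python3 - <<'E'
from h import *
place(.003)
a=get_image("side");b=get_image("top")
cv2.imwrite("pics/s8.png",np.hstack([cv2.resize(a[180:300,200:333],(400,360)),cv2.resize(b[155:265,255:377],(400,360))]))
E
```

```text
clock: 21.17
position: [0.4916, -0.1962, 0.154]
orientation: [0.65, 0.747, 0.102, 0.088]
wrist_force: [0.1, 1.9, -0.7]
width: 0.727
gripper_force: 27.8
pos [ 0.4916 -0.1962  0.154 ] tool yaw 97.94 tilt [0.2651 0.0385] j [ 0.55  0.7  -0.29  2.15  0.66  0.09 -0.16] F [ 0.1  1.9 -0.7]
move tool mm [ -1.5 -28.6  72.4]
z [ 0.265  0.038 -0.963] 0.7265709334121749
```

View pics/s8.png

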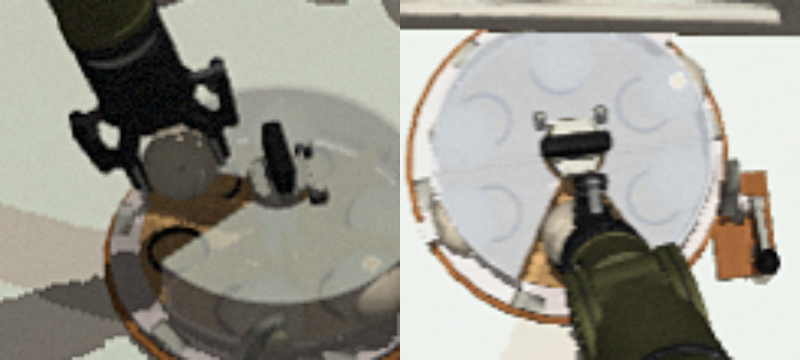

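The hand is over the compartment with the ball still held, at crop (182,163). Joint 6 is close to its lower limit, so I'll reduce the lean to about 8° and come down in stages.

```bash
python3 -m handwheel '[[0,-8,0,3.5,0,0,-1],[-1,-8,0,3.5,0,0,-1],[0,0,10,0,0,0,-1],[0,0,0,0,0,0,-1]]' && python3 - <<'E'
from h import *
place(.003)
E
```

```text
clock: 21.6
position: [0.4791, -0.2005, 0.1438]
orientation: [0.656, 0.751, 0.059, 0.052]
wrist_force: [-0.8, 0.3, -0.2]
width: 0.727
gripper_force: 27.8
pos [ 0.4791 -0.2005  0.1438] tool yaw 97.77 tilt [0.1549 0.021 ] j [ 0.56  0.72 -0.34  2.1   0.64  0.26 -0.16] F [-0.8  0.3 -0.2]
move tool mm [ 1.2 -4.3 67.1]
z [ 0.155  0.021 -0.988] 0.7266875804984984
```

```bash
python3 -m handwheel '[[1,-6,15,0,0,0,-1],[0,0,15,0,0,0,-1],[0,0,15,0,0,0,-1],[0,0,0,0,0,0,-1]]' && python3 - <<'E'
from h import *
place(.002)
E
```

```text
clock: 21.93
position: [0.4791, -0.1988, 0.0971]
orientation: [0.655, 0.751, 0.058, 0.05]
wrist_force: [-0.1, 0.6, -0.6]
width: 0.726
gripper_force: 27.8
pos [ 0.4791 -0.1988  0.0971] tool yaw 97.82 tilt [0.1523 0.0215] j [ 0.47  0.8  -0.2   2.12  0.69  0.11 -0.21] F [-0.1  0.6 -0.6]
move tool mm [-0.5  2.7 21.9]
z [ 0.152  0.022 -0.988] 0.7262146130614564
```

```bash
python3 -m handwheel '[[0,1,6,1,0,0,-1],[0,0,6,1,0,0,-1],[0,0,4,0,0,0,-1],[0,0,0,0,0,0,-1]]' && python3 - <<'E'
from h import *
place(.002)
a=get_image("side")
cv2.imwrite("pics/s9.png",cv2.resize(a[190:290,200:320],(720,600),interpolation=cv2.INTER_CUBIC))
E
```

```text
clock: 22.27
position: [0.4836, -0.1985, 0.0824]
orientation: [0.656, 0.752, 0.046, 0.04]
wrist_force: [-0.0, -0.4, 0.0]
width: 0.725
gripper_force: 27.7
pos [ 0.4836 -0.1985  0.0824] tool yaw 97.81 tilt [0.1213 0.0168] j [ 0.46  0.83 -0.2   2.09  0.69  0.15 -0.21] F [-0.  -0.4  0. ]
move tool mm [-0.2  1.2  6.7]
z [ 0.121  0.017 -0.992] 0.7253900992711955
```

View pics/s9.png

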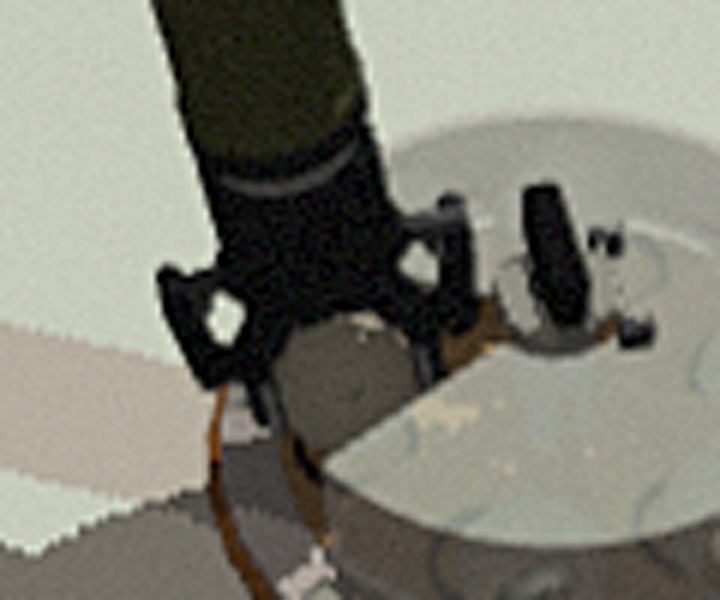

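The inner knuckle at (465,310) stays clear of the collar at (515,300), and the ball is just above the ring. I'll lower it the last few mm.

```bash
python3 -m handwheel '[[0,0,4,0,0,0,-1],[0,0,3,0,0,0,-1],[0,0,0,0,0,0,-1]]' && python3 - <<'E'
from h import *
place(.0)
E
```

```text
clock: 22.57
position: [0.4847, -0.1994, 0.0759]
orientation: [0.656, 0.752, 0.046, 0.041]
wrist_force: [0.2, -2.1, 4.2]
width: 0.728
gripper_force: 28.9
pos [ 0.4847 -0.1994  0.0759] tool yaw 97.74 tilt [0.1227 0.0151] j [ 0.44  0.85 -0.18  2.09  0.7   0.13 -0.22] F [ 0.2 -2.1  4.2]
move tool mm [0.9 0.8 2.1]
z [ 0.123  0.015 -0.992] 0.7280833136605168
```

```bash
python3 -m handwheel '[[0,0,1,0,0,0,0.5],[0,0,0,0,0,0,0.6],[0,0,0,0,0,0,0.65],[0,0,0,0,0,0,0.68],[0,0,0,0,0,0,0.68]]' && python3 - <<'E'
from h import *
place(.0)
E
```

```text
clock: 22.98
position: [0.4839, -0.1983, 0.0745]
orientation: [0.656, 0.752, 0.046, 0.04]
wrist_force: [0.5, -1.3, 0.7]
width: 0.836
gripper_force: 0.0
pos [ 0.4839 -0.1983  0.0745] tool yaw 97.81 tilt [0.1205 0.0168] j [ 0.44  0.85 -0.18  2.1   0.7   0.12 -0.22] F [ 0.5 -1.3  0.7]
move tool mm [-0.3  1.6  0.8]
z [ 0.12   0.017 -0.993] 0.8363132540851419
```

Released. I'll lift slowly along the tool axis, back off and look.

```bash
python3 -m handwheel '[[0,0,-6,0,0,0,0.68],[0,0,-12,0,0,0,0.68],[0,0,-20,0,0,0,0.68],[0,0,-30,0,0,0,0.68],[0,0,-36,0,0,0,0.68],[0,0,-36,0,0,0,0.68],[20,0,0,0,0,0,0.68],[35,0,0,0,0,0,0.68],[38,0,0,0,0,0,0.68],[38,0,0,0,0,0,0.68],[38,0,0,0,0,0,0.68],[38,0,0,0,0,0,0.68],[20,0,0,0,0,0,0.68],[0,0,0,0,0,0,0.68],[0,0,0,0,0,0,0.68]]' && python3 - <<'E'
from h import *
rel([0,0,0])
ims={c:get_image(c) for c in("side","top")}
a,b=ims["side"],ims["top"]
cv2.imwrite("pics/s10.png",np.hstack([cv2.resize(a[200:320,210:343],(400,360)),cv2.resize(b[155:265,255:377],(400,360))]))
g=b.max(axis=2);m=np.zeros_like(g);m[180:216,295:325]=(g[180:216,295:325]<50)
n,l,st,ce=cv2.connectedComponentsWithStats(m);k=1+st[1:,4].argmax();ys,xs=np.where(l==k)
P=np.array([onplane(np.array([x,y]),"top",.15) for x,y in zip(xs,ys)]);v=np.linalg.svd(P-P.mean(0),full_matrices=False)[2];print("bar",np.degrees(np.arctan2(v[0][1],v[0][0])))
d={}
for c in("side","top"):
  r=landmark_of("ball_center",c);print([(np.round(q["uv"],1),q["conf"]) for q in r[:2]])
  print("expect",proj([[.4869,-.1962,.061]],c))
E
```

```text
clock: 24.23
position: [0.436, 0.0252, 0.2139]
orientation: [0.655, 0.753, 0.046, 0.04]
wrist_force: [-0.6, -0.7, -0.1]
width: 0.832
gripper_force: 0.0
pos [0.436  0.0252 0.2139] tool yaw 98.0 tilt [0.1209 0.0166] j [ 0.05  0.51 -0.32  2.26  0.56  0.32 -0.61] F [-0.6 -0.7 -0.1]
move tool mm [  35.8 -458.1  159.2]
bar 97.12888581721283
[(array([257.1, 254.3]), 0.64), (array([261.2, 261.3]), 0.43)]
expect [[258.64231987 256.11964342]]
[(array([308.2, 231.6]), 0.89)]
expect [[310.45805755 231.25077165]]
```

View pics/s10.png

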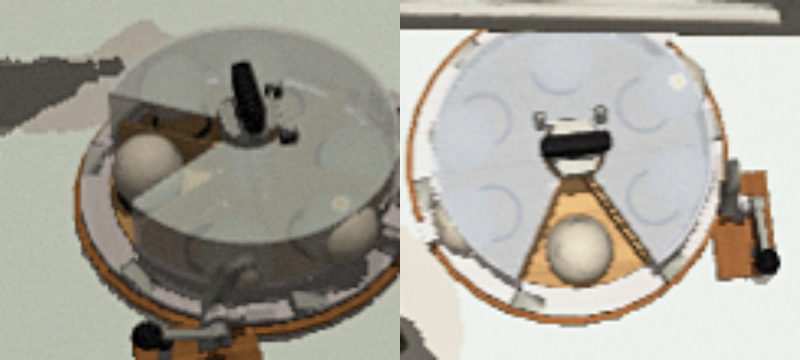

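The ball sits on the ring at crop (579,250), in the middle of the window. The bar is square to the window, the pawl is over, and the hand is clear.

```bash
python3 -c "
from station import *
print(finish_job())"
```

```text
the job is handed in; nothing more can be done
None
```

I handed the job in at about 24 s on the robot's clock: the pawl is flipped over and left over, the empty compartment is home in the window, and the spare ball is in it. The last pictures showed all three in place, and the arm's planned path stayed clear of the other things on the worktop, though I did not check them again afterwards.

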